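Basket off the drip hook

ROBOT

A 7-joint arm with a two-finger parallel gripper is mounted at the origin on a cart in front of the work surface, level with it; the furniture and walls round the work are solid. World frame = base frame: x ahead of the robot, y to its left, z up, the work surface at z = 0. Lengths are in m, angles in rad, forces in N, time in s.
With the tool pointing down it reaches from about 0.35 to 0.9 m from the base axis. Payload 8.1 kg.
Tool frame: the origin (TCP) lies on the centre line of the jaws, within the pads' length; the fingertips stand 17 mm ahead of it and the grasp point (between the pads) lies 2 mm behind it; z points along the fingers, y is the direction in which the jaws open and shut (so a half turn about z gives the same grasp; the last joint's range is limited). The gripper opens to 92 mm and grips with 3 to 60 N. Pads are 19 mm wide; open, the fingers measure 130 mm over their backs; the gripper's body (75 mm by 190 mm) begins 47 mm behind the grasp point.
Start: joints at [1.091, 0.434, 0.025, 1.573, -0.012, 1.134, -0.075], TCP at [0.23, -0.581, 0.244] pointing down, gripper open.
Joint ranges: [-2.62, 2.62], [-0.44, 2.09], [-1.27, 1.32], [0.08, 2.57], [-1.32, 4.46], [0.12, 2], [-2.74, 2.74]. Speed limits (rad/s): [2.22, 2.22, 3.01, 3.01, 3.14, 3.14, 3.14].

INTERFACE

Orientations are given as a rotation vector (axis times angle).
In Python, from cell import arm, imaging, job gives the robot as it stands.
- The arm moves only by the tool jog_arm, never from a script. Its argument "moves" is a list of rows, each an object with "fingers": the closure, from -1 (fully open) to 1 (shut); "xyz": the shift along the tool's x, y, z in cm, a list of three; "angular": the turn, a rotation vector about the tool's x, y, z in rad, a list of three. In form: [{"fingers": fingers, "xyz": [dx, dy, dz], "angular": [ax, ay, az]}, ...]. A call has 1 to 12 rows; each row is the pose to reach, as a shift and turn from the pose commanded when the call began, along the tool's axes at that moment; what a row does not reach only later rows make up. A row lasts 1/8 s, in which the tool goes at most 62.5 mm and 10.7 degrees, less where a joint would pass 70% of its speed; a pose out of reach is approached as far as the arm can. A call with a gripper value outside its range is refused whole. The fingers move at their own pace and stop on an object; "grip_force" is the grip in N (left out, the last holds). Time passes only in rows, so rows that repeat a pose let the fingers close. It gives the time, the measured TCP pose, the force and the opening at its end, in the units of the state.
- arm.observe(): the state, without advancing time (a new reading comes with each control period).
- imaging.get_image(name): name is "side" or "top" or "wrist"; returns the picture (420x560x3 uint8, red, green, blue); there is no depth.
- imaging.camera_params(name): a dict with "fx", "fy", "cx", "cy" (pixels), "rvec" (rotation vector, rad) and "tvec" (3), from world to camera coordinates, as OpenCV has them; the wrist camera has in their place "hand_eye" (4x4, takes a point from camera to tool coordinates, whose origin is the TCP and whose axes are the flange's). Camera axes: x right, y down, z forward; pixel columns grow to the right and rows downward; lengths in m; the calibration is good to about 2 mm. The wrist camera is an equidistant fisheye: a pixel r from the principal point sees the ray r / f radians off the axis. A picture is of the moment at which its call begins: read the wrist's pose just before it. camera_params takes no time and is no camera call.
- job.sign_off(): hands the job in, once; it reports no verdict.
The state is a dict: "clock": time; "joints": joint angles; "dq": joint speeds; "joint_efforts": joint torques, N m; "position": TCP position; "ee_rot": TCP orientation; "force": force on the tool from outside, world axes, zero at the start; "ft_torque": the same for the moment, N m; "width": opening from 0.0 (shut) to 1.0 (fully open).
Only numpy, scipy, OpenCV 4.12 (cv2) and the standard library are available. Lean on these libraries where they do the work, as an engineer would, in place of code of your own. Each camera call takes 0.05 s, during which the arm holds its last target. There are 200 camera calls.

TASK

Two small perforated steel baskets hang from a drip stand. Lift the deep one up and off its hook and stand it upright inside the shallow white tray, setting it down without dropping it. Leave the shallow basket hanging where it is and do not disturb the small beaker, the white bottle or the conical flask.

Things in the scene. Friction and masses are not known exactly. Their poses are not given: they have to be found in the camera images.
- deep_basket_grip (a point): Deep basket, to be moved: perforated steel cup 52 mm across, 78 deep, 0.1-0.2 kg, under a rigid bail: two upright strips (10 wide, 3 thick, outer faces 52 apart, 58 high above the rim) and a gable, underside peak 72 above the rim. Point mid-way between the strips, where to grip: on the axis, 45 above the rim, 123 above the underside, 30 below the top. z up, y strip to strip, x along its hook.
- shallow_basket_grip (a point): The same point (45 mm above the rim) on the shallow basket, which stays hanging on the other hook: same bail, same 52 mm diameter, same axes, but the cup only 40 mm deep; the point is 85 mm above its underside. Either basket may be on either hook.
- stand: Fixed drip stand, 217 mm high: base plate, post, crossbar along y. Origin on the table under the post; z up. Two round hooks (8 mm thick) point to its -x, roughly to the robot, at y = +80 and -80 mm: level, upper side at z = 215, to x = -85; then turned up, tip at x = -98, z = 225. Baskets hang near x = -55: raise one well over 10 mm (say 30), then draw it off to -x by 60 or more.
- tray: Fixed shallow white plastic tray, 120 x 120 mm outside, walls 3 mm thick and 14 mm high; origin at the centre of its underside on the table, z up, x and y along its sides. Its inner floor is flat, 3 mm above the table.
- small_beaker: Small glass beaker standing on the table, 60 mm across, 71 mm high; origin at the centre of its underside. Bystander.
- white_bottle: White plastic bottle standing on the table, 52 mm across, 113 mm high; origin at the centre of its underside. Bystander.
- conical_flask: Glass conical flask standing on the table, 68 mm across, 127 mm high; origin at the centre of its underside. Bystander.
Not all that is in view belongs to the job. What is shaped like the part that bears deep_basket_grip but yellow is not meant.

How it is judged:
On the way:
1. the deep basket has been lifted up and is clear of its hook, off the table (x of deep_basket_grip in the frame of stand below -0.11 m and height (world z) of deep_basket_grip above 0.145 m), for 0.1 s.
At the end, for the whole second after the job is handed in: The deep basket stands upright (within 8 degrees) and still on the floor of the tray, its axis within 50 mm of the tray's centre, released; the shallow basket still hangs on its hook and the beaker, bottle and flask stand where they were (each within 30 mm) (horizontal distance between deep_basket_grip and tray below 0.05 m and z of deep_basket_grip in the frame of tray between 0.118 and 0.132 m and angle between deep_basket_grip's own z axis and vertical below 0.15 rad and linear speed of deep_basket below 0.02 m/s and contact force between deep_basket and tray above 0.3 N and distance of each of shallow_basket_grip, small_beaker, white_bottle, conical_flask from where it was at the start of the episode below 0.03 m); the robot touches nothing.
It fails at once if the deep basket is dropped (falls freely by about 2 cm or more) (contact force between deep_basket and the fingers below 0.1 N and linear speed of deep_basket above 0.6 m/s).
It fails at once if the shallow basket is knocked off its hook or pushed along it by more than 30 mm (distance of shallow_basket_grip from where it was at the start of the episode above 0.03 m).
It fails at once if the beaker, bottle or flask is pushed more than 30 mm (distance of any of small_beaker, white_bottle, conical_flask from where it was at the start of the episode above 0.03 m).
It also fails if it takes over 40 s, if anything falls off the work surface, if the arm or the gripper's body presses on something with over 40 N, if the wrist force passes 120 N, or if a joint passes its speed limit or range.

## Working session

There is one attempt and no reset: what is moved stays moved. The work goes in short steps, Python scripts to look and compute and a tool call to move; the robot and the scene stay as the last step left them, time stands still between calls to the robot, and variables do not carry over. Pictures are saved under pics/ and viewed, about 8 in all and at most 12, crops included, and the job is handed in when it is done.

Besides the shell and the picture viewer there is one more tool, called as a command line: name --argument value ..., lists and objects as JSON in quotes. jog_arm: Moves the arm, as the interface text tells. Its arguments: {"type":"object","properties":{"moves":{"type":"array"},"grip_force":{"type":"number"}},"required":["moves"]}

```bash
mkdir -p pics; ls; python3 - <<'E'
from cell import arm, imaging, job
import cv2,numpy as np
s=arm.observe();print({k:np.round(v,3).tolist() for k,v in s.items()})
for n in("side","top","wrist"):
    cv2.imwrite(f"pics/{n}0.png",imaging.get_image(n)[:,:,::-1]); print(n,imaging.camera_params(n))
E
```

```text
pics
{'clock': 0.0, 'joints': [1.091, 0.435, 0.025, 1.574, -0.012, 1.134, -0.075], 'dq': [-0.001, -0.0, -0.001, -0.001, -0.0, -0.0, -0.0], 'joint_efforts': [-0.0, -66.785, 0.984, -31.446, -0.061, 0.043, 0.0], 'position': [0.23, -0.581, 0.243], 'ee_rot': [-3.085, -0.588, 0.001], 'force': [0.231, 0.662, 0.064], 'ft_torque': [0.026, -0.055, 0.006], 'width': 0.998}
side {'fx': 428.20354689996486, 'fy': 428.20354689996486, 'cx': 267.45874284874077, 'cy': 215.09491604413623, 'rvec': array([ 1.27574652,  2.22829678, -0.98050626]), 'tvec': array([ 0.28839192, -0.22498743,  1.52427157])}
top {'fx': 397.5088394714101, 'fy': 397.5088394714101, 'cx': 275.78393334653975, 'cy': 204.39321551670034, 'rvec': array([ 2.14734427, -2.12072567,  0.11471658]), 'tvec': array([0.03598802, 0.56198728, 1.09219643])}
wrist {'fx': 325.19226210127806, 'fy': 325.19226210127806, 'cx': 276.15676524209687, 'cy': 207.19614376079923, 'hand_eye': array([[-3.61143476e-04, -9.56761910e-01, -2.90871994e-01,
         7.99080868e-02],
       [ 9.99999875e-01, -4.45981980e-04,  2.25374533e-04,
        -1.12739762e-03],
       [-3.45353437e-04, -2.90871877e-01,  9.56761952e-01,
        -1.40970732e-01],
       [ 0.00000000e+00,  0.00000000e+00,  0.00000000e+00,
         1.00000000e+00]])}
```

View pics/side0.png

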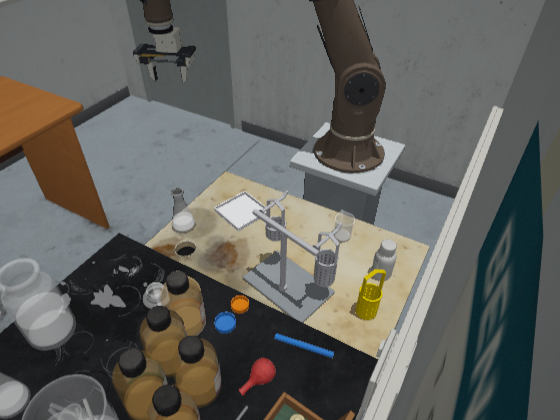

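View pics/top0.png

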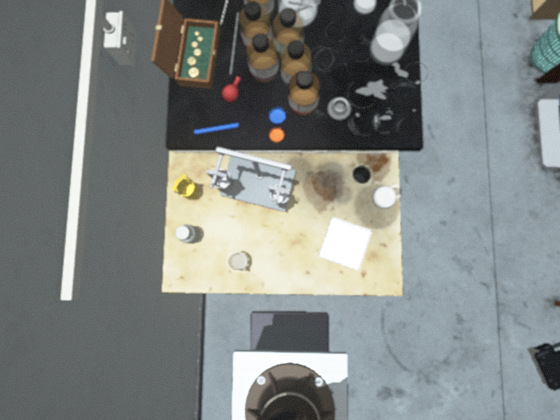

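The side view is seen from the far side, with the robot behind. Candidates for the deep basket in it are the steel basket at (325,266), which looks deep, the steel basket at (273,228), which looks shallow, and the yellow decoy at (370,298). The top view shows the tray at (346,244), hooks at (222,180) and (280,190), beaker (238,261), bottle (186,233) and flask (384,198). I'll check the choice in enlarged crops.

```bash
python3 - <<'E'
import cv2,numpy as np
a=cv2.imread('pics/side0.png')[170:320,210:410];b=cv2.imread('pics/top0.png')[140:290,160:410]
cv2.imwrite('pics/c1.png',cv2.resize(a,None,fx=4,fy=4,interpolation=cv2.INTER_CUBIC))
cv2.imwrite('pics/c2.png',cv2.resize(b,None,fx=3.2,fy=3.2,interpolation=cv2.INTER_CUBIC))
E
```

```text
(no output)
```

View pics/c1.png

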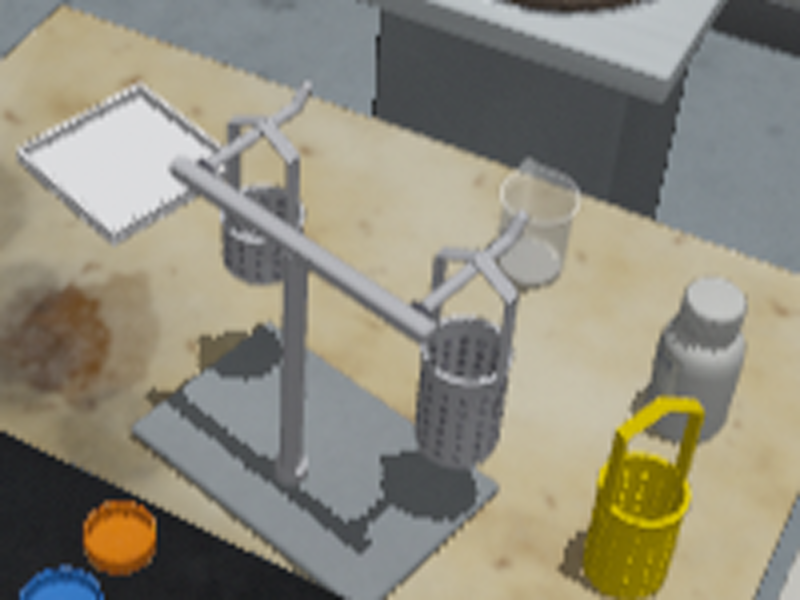

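View pics/c2.png

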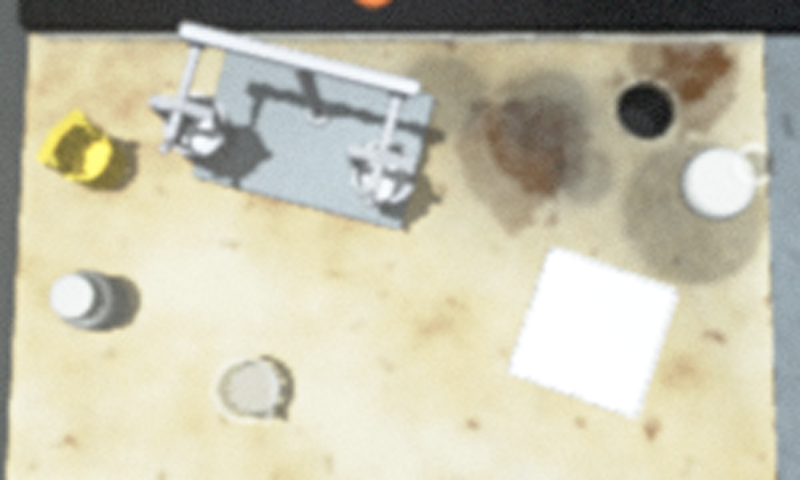

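The choice is confirmed: the deep cup is the steel one at side (326,266), near the bottle, on the left hook seen from the robot. The shallow cup is at side (274,228) and the yellow one at (370,298) is the decoy. Next I triangulate and fit the stand.

```bash
cat > h.py <<'E'
import numpy as np,cv2
from scipy.optimize import least_squares
from scipy.spatial.transform import Rotation as R
from cell import arm,imaging
C={n:imaging.camera_params(n) for n in("side","top")}
def K(c): return np.array([[c['fx'],0,c['cx']],[0,c['fy'],c['cy']],[0,0,1.]])
def proj(n,P):
    c=C[n]; return cv2.projectPoints(np.float64(P).reshape(-1,1,3),c['rvec'],c['tvec'],K(c),None)[0][:,0]
def onplane(n,uv,z):
    c=C[n]; r=cv2.Rodrigues(c['rvec'])[0]; o=-r.T@c['tvec']; d=r.T@np.linalg.inv(K(c))@np.array([*uv,1.]); return o+d*(z-o[2])/d[2]
S=lambda u,v:(210+u/4,170+v/4)   # crop c1
T=lambda u,v:(160+u/3.2,140+v/3.2) # crop c2
E
python3 - <<'E'
from h import *
print('tips side',onplane('side',S(307,88),.222),onplane('side',S(522,218),.222))
print('bail peak side',onplane('side',S(265,125),.217),onplane('side',S(477,258),.217))
print('bar ends top',onplane('top',T(180,27),.213),onplane('top',T(418,88),.213))
print('bar ends side',onplane('side',S(180,165),.21),onplane('side',S(432,330),.21))
# crossbar mid + dir -> stand
print('post foot side',onplane('side',S(292,478),.006))
for nm,p in dict(tray=[(140,88),(20,155),(115,240)]).items():
    print('tray side',[onplane('side',S(*q),.014).round(3) for q in p])
t=np.array([onplane('top',T(*q),.014) for q in[(553,248),(678,292),(638,416),(511,372)]]);print('tray top',t.round(3),t.mean(0),np.linalg.norm(np.diff(t,axis=0),axis=1))
print('beaker',onplane('top',T(257,387),.06),'bottle',onplane('top',T(73,297),.113),'flask',onplane('top',T(718,183),.0),'yellow',onplane('top',T(80,145),.1))
o=[('side',S(307,88),(-.098,-.08,.223)),('side',S(522,218),(-.098,.08,.223)),('side',S(292,478),(0,0,.006)),
('side',S(265,125),(-.055,-.08,.217)),('side',S(477,258),(-.055,.08,.217)),('top',T(193,48),(-.006,.08,.213)),('top',T(398,95),(-.006,-.08,.213)),('top',T(299,57.5),(0,0,.215))]
def W(p,q): c,s=np.cos(p[2]),np.sin(p[2]);return [p[0]+c*q[0]-s*q[1],p[1]+s*q[0]+c*q[1],q[2]]
f=lambda p:np.concatenate([proj(n,W(p,q))[0]-uv for n,uv,q in o])
r=least_squares(f,[.65,.1,0],loss='soft_l1');print(r.x,f(r.x).reshape(-1,2).round(1).tolist())
for y in(.08,-.08):
  g=W(r.x,(-.055,y,.188));print('grip',g)
print(R.from_rotvec(arm.observe()['ee_rot']).as_matrix().round(3))
E
```

```text
tips side [0.54319815 0.0415905  0.222     ] [0.58172558 0.19619262 0.222     ]
bail peak side [0.57974625 0.03382279 0.217     ] [0.61725386 0.18613732 0.217     ]
bar ends top [0.67517452 0.18630236 0.213     ] [0.62836536 0.00238232 0.213     ]
bar ends side [0.62768996 0.00498647 0.21      ] [0.67033442 0.18555538 0.21      ]
post foot side [0.65235123 0.09625494 0.006     ]
tray side [array([ 0.386, -0.188,  0.014]), array([ 0.498, -0.223,  0.014]), array([ 0.538, -0.112,  0.014])]
tray top [[ 0.529 -0.121  0.014]
 [ 0.49  -0.233  0.014]
 [ 0.38  -0.196  0.014]
 [ 0.417 -0.084  0.014]] [ 0.45402596 -0.15829749  0.014     ] [0.11766134 0.11624612 0.11787192]
beaker [0.40068677 0.137598   0.06      ] bottle [0.47251612 0.28639337 0.113     ] flask [ 0.59168954 -0.27384735  0.        ] yellow [0.60317504 0.29001604 0.1       ]
[ 0.65149022  0.09507297 -0.24378092] [[1.1, -1.8], [1.2, -2.0], [-0.2, -0.4], [-1.0, -0.7], [-0.1, 0.0], [0.7, -2.5], [-0.5, -1.4], [-0.6, -0.2]]
grip [np.float64(0.6174263184795507), np.float64(0.1859830967674609), 0.188]
grip [np.float64(0.5788065633287639), np.float64(0.030713928829671985), 0.188]
[[ 0.93   0.368 -0.001]
 [ 0.368 -0.93   0.001]
 [-0.    -0.001 -1.   ]]
```

Fit residuals are 1–2.5 px. The deep grip point comes out at about (0.617, 0.186, 0.188) with stand yaw -0.244, and the tray centre is about (0.457, -0.156). I'll go above the basket first, at TCP z ≈ 0.33, turning +0.62 about tool z.

jog_arm --moves '[{"fingers": -1, "xyz": [0, 0, -6], "angular": [0, 0, 0]}, {"fingers": -1, "xyz": [4, -3.5, -8.7], "angular": [0, 0, 0.15]}, {"fingers": -1, "xyz": [8.5, -7.5, -8.7], "angular": [0, 0, 0.3]}, {"fingers": -1, "xyz": [13, -11.5, -8.7], "angular": [0, 0, 0.45]}, {"fingers": -1, "xyz": [17.5, -15.5, -8.7], "angular": [0, 0, 0.62]}, {"fingers": -1, "xyz": [22, -19.5, -8.7], "angular": [0, 0, 0.62]}, {"fingers": -1, "xyz": [26.5, -23.5, -8.7], "angular": [0, 0, 0.62]}, {"fingers": -1, "xyz": [31, -27.5, -8.7], "angular": [0, 0, 0.62]}, {"fingers": -1, "xyz": [35.5, -31.5, -8.7], "angular": [0, 0, 0.62]}, {"fingers": -1, "xyz": [40, -35.5, -8.7], "angular": [0, 0, 0.62]}, {"fingers": -1, "xyz": [44, -39, -8.7], "angular": [0, 0, 0.62]}, {"fingers": -1, "xyz": [48, -42.5, -8.7], "angular": [0, 0, 0.62]}]' --grip_force 25

```text
clock: 1.65
position: [0.5204, -0.0078, 0.3306]
ee_rot: [3.118, -0.381, -0.0]
force: [0.8, -0.4, -0.2]
width: 1.007
```

jog_arm --moves '[{"fingers": -1, "xyz": [1, -4, 0], "angular": [0, 0, 0]}, {"fingers": -1, "xyz": [2, -8.5, 0], "angular": [0, 0, 0]}, {"fingers": -1, "xyz": [3, -13, 0], "angular": [0, 0, 0]}, {"fingers": -1, "xyz": [4, -17.5, 0], "angular": [0, 0, 0]}, {"fingers": -1, "xyz": [4.7, -21.1, 0], "angular": [0, 0, 0]}, {"fingers": -1, "xyz": [4.7, -21.1, 0], "angular": [0, 0, 0]}, {"fingers": -1, "xyz": [4.7, -21.1, 0], "angular": [0, 0, 0]}]'

```text
clock: 2.52
position: [0.6162, 0.1834, 0.3302]
ee_rot: [3.117, -0.382, -0.001]
force: [-0.4, 0.4, -0.2]
width: 0.998
```

```bash
python3 - <<'E'
from h import *
s=arm.observe();print(s['position'],s['ee_rot'],s['joints'])
im=imaging.get_image('wrist')[:,:,::-1].copy()
c=imaging.camera_params('wrist');H=c['hand_eye']
Rt=R.from_rotvec(s['ee_rot']).as_matrix()
def fish(P):
    p=H[:3,:3].T@(Rt.T@(np.array(P)-s['position'])-H[:3,3]); th=np.arctan2(np.hypot(*p[:2]),p[2]);u=p[:2]/np.hypot(*p[:2])*th*c['fx'];return np.array([c['cx'],c['cy']])+u
X=np.array([.970,-.241,0]);Y=np.array([.241,.970,0])
g=np.array([.6174,.186,.188])
L={'pk':g+[0,0,.03],'s+':g+Y*.026+[0,0,.013],'s-':g-Y*.026+[0,0,.013],'tip':g-X*.043+[0,0,.035]}
im=cv2.resize(im,None,fx=1.4,fy=1.4)
for k,P in L.items():
    q=fish(P);print(k,q*1.4);cv2.drawMarker(im,tuple(int(v*1.4) for v in q),(0,0,255),0,10)
cv2.imwrite('pics/w1.png',im)
E
```

```text
[0.6162293  0.18337764 0.33023136] [ 3.11732399e+00 -3.81544484e-01 -1.10475909e-03] [-0.15217004  0.4416777  -0.34210925  1.3664292   0.14765282  1.35952442
 -2.30935041]
pk [384.1522223  292.62906479]
s+ [342.35211763 284.51549666]
s- [426.20973147 284.45252718]
tip [384.28147402 362.96564388]
```

View pics/w1.png

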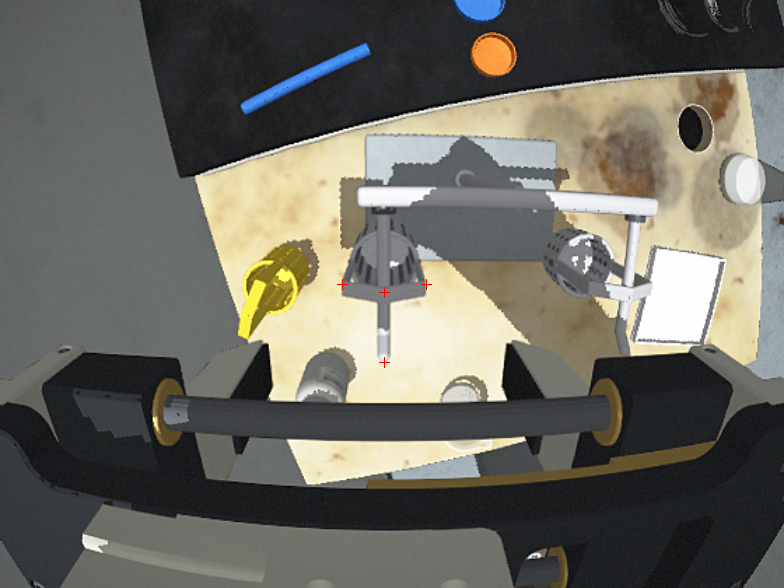

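The projected markers sit on the bail strips, the peak at (384,293) and the hook tip at (384,362), so alignment is good to about 2 mm. Bottle and beaker are well below the fingertips. Descending now.

jog_arm --moves '[{"fingers": -1, "xyz": [0, -0.2, 3], "angular": [0, 0, 0]}, {"fingers": -1, "xyz": [0, -0.2, 6], "angular": [0, 0, 0]}, {"fingers": -1, "xyz": [0, -0.2, 9], "angular": [0, 0, 0]}, {"fingers": -1, "xyz": [0, -0.2, 11], "angular": [0, 0, 0]}, {"fingers": -1, "xyz": [0, -0.2, 12.5], "angular": [0, 0, 0]}, {"fingers": -1, "xyz": [0, -0.2, 13.5], "angular": [0, 0, 0]}, {"fingers": -1, "xyz": [0, -0.2, 14], "angular": [0, 0, 0]}, {"fingers": -1, "xyz": [0, -0.2, 14], "angular": [0, 0, 0]}, {"fingers": -1, "xyz": [0, -0.2, 14], "angular": [0, 0, 0]}]'

```text
clock: 3.7
position: [0.6172, 0.1862, 0.1913]
ee_rot: [-3.118, 0.381, -0.001]
force: [-0.9, -0.6, 0.0]
width: 1.0
```

```bash
python3 - <<'E'
from h import *
a=imaging.get_image('side')[170:320,210:410,::-1]
w=imaging.get_image('wrist')[150:360,180:390,::-1]
cv2.imwrite('pics/d1.png',np.hstack([cv2.resize(a,(460,345),interpolation=2),cv2.resize(w,(340,345),interpolation=2)]))
E
```

```text
(no output)
```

View pics/d1.png

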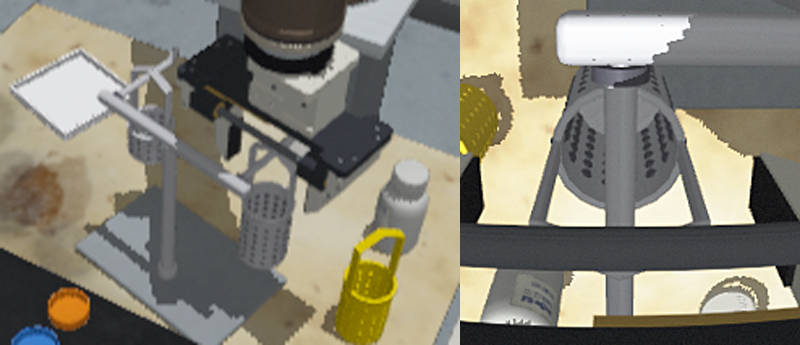

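The fingers straddle the bail, with strips at about (545,200) and (690,200) in the right panel, and nothing is touching. Closing.

jog_arm --moves '[{"fingers": 1, "xyz": [0, 0, 0], "angular": [0, 0, 0]}, {"fingers": 1, "xyz": [0, 0, 0], "angular": [0, 0, 0]}, {"fingers": 1, "xyz": [0, 0, 0], "angular": [0, 0, 0]}, {"fingers": 1, "xyz": [0, 0, 0], "angular": [0, 0, 0]}, {"fingers": 1, "xyz": [0, 0, 0], "angular": [0, 0, 0]}, {"fingers": 1, "xyz": [0, 0, 0], "angular": [0, 0, 0]}, {"fingers": 1, "xyz": [0, 0, 0], "angular": [0, 0, 0]}, {"fingers": 1, "xyz": [0, 0, 0], "angular": [0, 0, 0]}]' --grip_force 25

```text
clock: 4.8
position: [0.6168, 0.1858, 0.1907]
ee_rot: [3.118, -0.381, -0.0]
force: [-1.4, -1.2, 0.9]
width: 0.565
```

The opening is 52 mm, so the strips are held. Lift 3.5 cm, then draw off along -x.

jog_arm --moves '[{"fingers": 1, "xyz": [0, 0, -1], "angular": [0, 0, 0]}, {"fingers": 1, "xyz": [0, 0, -2], "angular": [0, 0, 0]}, {"fingers": 1, "xyz": [0, 0, -3], "angular": [0, 0, 0]}, {"fingers": 1, "xyz": [0, 0, -3.3], "angular": [0, 0, 0]}, {"fingers": 1, "xyz": [0, 0, -3.3], "angular": [0, 0, 0]}, {"fingers": 1, "xyz": [-1.5, 0, -3.3], "angular": [0, 0, 0]}, {"fingers": 1, "xyz": [-3.5, 0, -3.3], "angular": [0, 0, 0]}, {"fingers": 1, "xyz": [-5.5, 0, -3.3], "angular": [0, 0, 0]}, {"fingers": 1, "xyz": [-7.5, 0, -3.3], "angular": [0, 0, 0]}, {"fingers": 1, "xyz": [-9, 0, -3.3], "angular": [0, 0, 0]}, {"fingers": 1, "xyz": [-9, 0, -3.3], "angular": [0, 0, 0]}, {"fingers": 1, "xyz": [-9, 0, -3.3], "angular": [0, 0, 0]}]'

```text
clock: 6.3
position: [0.5301, 0.2074, 0.2238]
ee_rot: [3.118, -0.382, 0.001]
force: [0.3, -0.4, -2.5]
width: 0.56
```

```bash
python3 - <<'E'
from h import *
s=arm.observe();print(s['position'],s['joints'],s['width'])
a=imaging.get_image('side')[120:330,150:430,::-1]
cv2.imwrite('pics/e1.png',cv2.resize(a,None,fx=2.5,fy=2.5,interpolation=2))
E
```

```text
[0.53006944 0.2073813  0.22377291] [-0.1943961   0.39266899 -0.37081847  1.71512545  0.15986201  1.06313848
 -2.43197731] 0.5599032485668909
```

View pics/e1.png

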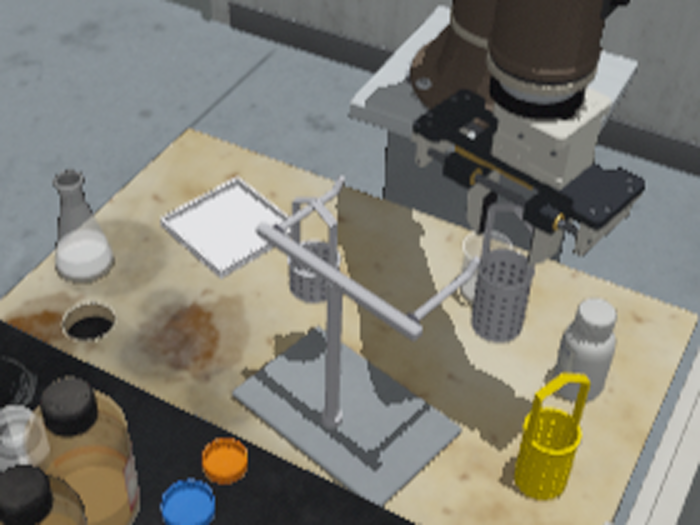

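The basket is off the hook and upright in the grip, and the shallow one still hangs at (315,260). Now raise it, then travel round towards the tray on the robot side of the hooks.

jog_arm --moves '[{"fingers": 1, "xyz": [-1, 0, -2.5], "angular": [0, 0, 0]}, {"fingers": 1, "xyz": [-2, 1, -5], "angular": [0, 0, 0]}, {"fingers": 1, "xyz": [-3, 3, -7.5], "angular": [0, 0, 0]}, {"fingers": 1, "xyz": [-4.2, 6.5, -8], "angular": [0, 0, 0]}, {"fingers": 1, "xyz": [-5, 10, -8], "angular": [0, 0, 0]}, {"fingers": 1, "xyz": [-5, 13.5, -8], "angular": [0, 0, 0]}, {"fingers": 1, "xyz": [-5, 17, -8], "angular": [0, 0, 0]}, {"fingers": 1, "xyz": [-4, 20.5, -8], "angular": [0, 0, 0]}, {"fingers": 1, "xyz": [-3, 24, -8], "angular": [0, 0, 0]}, {"fingers": 1, "xyz": [-2, 27.5, -8], "angular": [0, 0, 0]}, {"fingers": 1, "xyz": [-1, 31, -8], "angular": [0, 0, 0]}, {"fingers": 1, "xyz": [0.5, 34, -8], "angular": [0, 0, 0]}]'

```text
clock: 7.85
position: [0.4526, -0.1255, 0.3039]
ee_rot: [3.118, -0.383, 0.001]
force: [0.3, 0.1, -2.3]
width: 0.564
```

jog_arm --moves '[{"fingers": 1, "xyz": [0.8, 2, 0], "angular": [0, 0, 0]}, {"fingers": 1, "xyz": [1.2, 3, 0], "angular": [0, 0, 0]}, {"fingers": 1, "xyz": [1.2, 3, 0], "angular": [0, 0, 0]}, {"fingers": 1, "xyz": [1.2, 3, 0], "angular": [0, 0, 0]}]'

```text
clock: 8.35
position: [0.457, -0.1545, 0.3037]
ee_rot: [-3.118, 0.379, 0.0]
force: [1.0, 0.4, -1.6]
width: 0.564
```

```bash
python3 - <<'E'
from h import *
s=arm.observe();print(s['position'],s['ee_rot'],s['force'],s['width'])
a=imaging.get_image('side')[100:310,130:380,::-1];b=imaging.get_image('top')[140:300,160:410,::-1]
cv2.imwrite('pics/f1.png',np.hstack([cv2.resize(a,(400,336),interpolation=2),cv2.resize(b,(400,336),interpolation=2)]))
E
```

```text
[ 0.45695215 -0.15448878  0.30370353] [-3.11820592e+00  3.79262377e-01  2.29388204e-04] [ 1.00393012  0.43175555 -1.55585246] 0.564026546543657
```

View pics/f1.png

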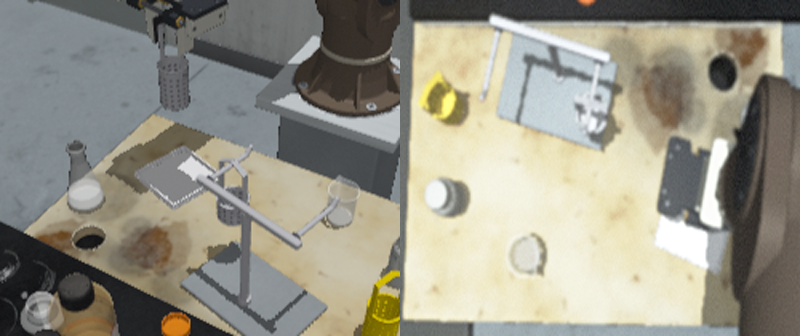

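The basket hangs upright over the tray, with all bystanders in place. Descending to about 1 cm above the floor.

jog_arm --moves '[{"fingers": 1, "xyz": [0, 0, 2], "angular": [0, 0, 0]}, {"fingers": 1, "xyz": [0, 0, 4.5], "angular": [0, 0, 0]}, {"fingers": 1, "xyz": [0, 0, 7], "angular": [0, 0, 0]}, {"fingers": 1, "xyz": [0, 0, 9.5], "angular": [0, 0, 0]}, {"fingers": 1, "xyz": [0, 0, 12], "angular": [0, 0, 0]}, {"fingers": 1, "xyz": [0, 0, 14], "angular": [0, 0, 0]}, {"fingers": 1, "xyz": [0, 0, 15.5], "angular": [0, 0, 0]}, {"fingers": 1, "xyz": [0, 0, 16.4], "angular": [0, 0, 0]}, {"fingers": 1, "xyz": [0, 0, 16.4], "angular": [0, 0, 0]}, {"fingers": 1, "xyz": [0, 0, 16.4], "angular": [0, 0, 0]}]'

```text
clock: 9.7
position: [0.4573, -0.1556, 0.1403]
ee_rot: [3.118, -0.381, 0.002]
force: [0.4, -0.7, -2.5]
width: 0.566
```

jog_arm --moves '[{"fingers": 1, "xyz": [0, 0, 0.3], "angular": [0, 0, 0]}, {"fingers": 1, "xyz": [0, 0, 0.6], "angular": [0, 0, 0]}, {"fingers": 1, "xyz": [0, 0, 0.8], "angular": [0, 0, 0]}, {"fingers": 1, "xyz": [0, 0, 0.8], "angular": [0, 0, 0]}, {"fingers": 1, "xyz": [0, 0, 0.8], "angular": [0, 0, 0]}]'

```text
clock: 10.32
position: [0.4569, -0.1555, 0.1317]
ee_rot: [3.118, -0.381, 0.0]
force: [0.2, 0.8, -2.2]
width: 0.563
```

Still hanging free (-2.2 N). Continuing in small steps.

jog_arm --moves '[{"fingers": 1, "xyz": [0, 0, 0.1], "angular": [0, 0, 0]}, {"fingers": 1, "xyz": [0, 0, 0.2], "angular": [0, 0, 0]}, {"fingers": 1, "xyz": [0, 0, 0.2], "angular": [0, 0, 0]}, {"fingers": 1, "xyz": [0, 0, 0.2], "angular": [0, 0, 0]}]'

```text
clock: 10.82
position: [0.4569, -0.1555, 0.1297]
ee_rot: [-3.118, 0.381, 0.0]
force: [-0.5, -0.0, -2.1]
width: 0.565
```

jog_arm --moves '[{"fingers": 1, "xyz": [0, 0, 0.1], "angular": [0, 0, 0]}, {"fingers": 1, "xyz": [0, 0, 0.15], "angular": [0, 0, 0]}, {"fingers": 1, "xyz": [0, 0, 0.15], "angular": [0, 0, 0]}, {"fingers": 1, "xyz": [0, 0, 0.15], "angular": [0, 0, 0]}]'

```text
clock: 11.32
position: [0.4569, -0.1555, 0.1282]
ee_rot: [3.118, -0.381, -0.0]
force: [0.3, 0.0, -1.1]
width: 0.563
```

jog_arm --moves '[{"fingers": 1, "xyz": [0, 0, 0.1], "angular": [0, 0, 0]}, {"fingers": 1, "xyz": [0, 0, 0.1], "angular": [0, 0, 0]}, {"fingers": 1, "xyz": [0, 0, 0.1], "angular": [0, 0, 0]}]'

```text
clock: 11.7
position: [0.4573, -0.1555, 0.128]
ee_rot: [3.118, -0.381, 0.002]
force: [-2.0, 1.2, 7.6]
width: 0.563
```

Touchdown: the force swung to +7.6 N at z 0.128, as predicted. Releasing.

jog_arm --moves '[{"fingers": 1, "xyz": [0, 0, 0.05], "angular": [0, 0, 0]}, {"fingers": 0.2, "xyz": [0, 0, 0.05], "angular": [0, 0, 0]}, {"fingers": -0.4, "xyz": [0, 0, 0.05], "angular": [0, 0, 0]}, {"fingers": -1, "xyz": [0, 0, 0.05], "angular": [0, 0, 0]}, {"fingers": -1, "xyz": [0, 0, 0.05], "angular": [0, 0, 0]}, {"fingers": -1, "xyz": [0, 0, 0.05], "angular": [0, 0, 0]}, {"fingers": -1, "xyz": [0, 0, 0.05], "angular": [0, 0, 0]}, {"fingers": -1, "xyz": [0, 0, 0.05], "angular": [0, 0, 0]}]'

```text
clock: 12.7
position: [0.4569, -0.1555, 0.1267]
ee_rot: [3.118, -0.381, -0.0]
force: [0.2, -0.1, 0.2]
width: 0.998
```

```bash
python3 - <<'E'
from h import *
s=arm.observe();print(s['position'],s['force'],s['width'])
a=imaging.get_image('side')[140:270,140:340,::-1]
w=imaging.get_image('wrist')[130:360,150:400,::-1]
cv2.imwrite('pics/g1.png',np.hstack([cv2.resize(a,(460,300),interpolation=2),cv2.resize(w,(326,300),interpolation=2)]))
E
```

```text
[ 0.45686828 -0.15552425  0.12669926] [ 0.23440132 -0.11164982  0.24161107] 0.9984750773614491
```

View pics/g1.png

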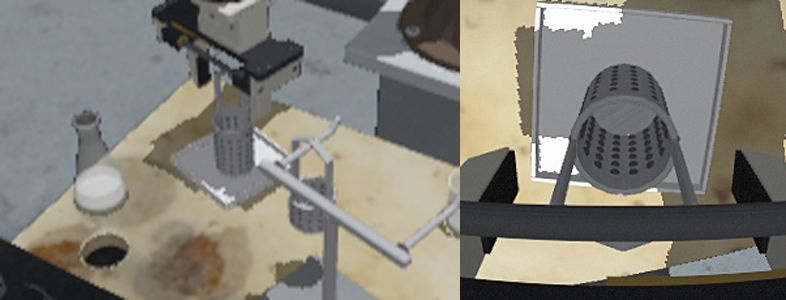

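The basket stands upright within the tray walls and the fingers are clear of the bail on both sides. Retreating straight up.

jog_arm --moves '[{"fingers": -1, "xyz": [0, 0, -1], "angular": [0, 0, 0]}, {"fingers": -1, "xyz": [0, 0, -3], "angular": [0, 0, 0]}, {"fingers": -1, "xyz": [0, 0, -6], "angular": [0, 0, 0]}, {"fingers": -1, "xyz": [0, 0, -10], "angular": [0, 0, 0]}, {"fingers": -1, "xyz": [0, 0, -14], "angular": [0, 0, 0]}, {"fingers": -1, "xyz": [0, 0, -18], "angular": [0, 0, 0]}, {"fingers": -1, "xyz": [0, 0, -20], "angular": [0, 0, 0]}, {"fingers": -1, "xyz": [0, 0, -20], "angular": [0, 0, 0]}, {"fingers": -1, "xyz": [0, 0, -20], "angular": [0, 0, 0]}]'

```text
clock: 13.92
position: [0.4564, -0.1554, 0.3261]
ee_rot: [-3.118, 0.381, 0.001]
force: [-0.1, -0.6, 0.1]
width: 0.997
```

```bash
python3 - <<'E'
from h import *
s=arm.observe();print(s['position'],s['force'])
a=imaging.get_image('side')[140:310,140:410,::-1]
w=imaging.get_image('wrist')[:,:,::-1]
cv2.imwrite('pics/h1.png',np.hstack([cv2.resize(a,(460,290),interpolation=2),cv2.resize(w,(340,290),interpolation=3)]))
E
```

```text
[ 0.45637309 -0.15540915  0.32610545] [-0.07362671 -0.56547427  0.05683698]
```

View pics/h1.png

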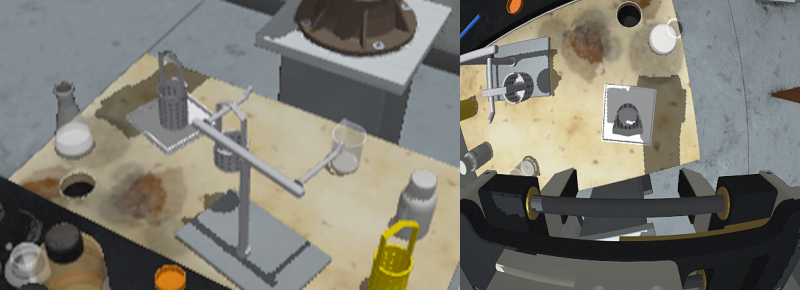

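The deep basket stands upright in the middle of the tray, the shallow one still hangs, and the beaker, bottle and flask are in place. Handing in.

```bash
python3 -c "
from cell import job
print(job.sign_off())"
```

```text
the job is handed in; nothing more can be done
None
```

I lifted the deep steel basket about 33 mm and drew it 90 mm off its hook. I then carried it to the tray, lowered it in millimetre steps until I felt contact, released it and backed straight up. The job was handed in at about 14 s; sign-off gives no verdict.

- **Placement:** touchdown came at TCP z 0.128 m, where I expected it. In the last pictures the basket stands upright near the tray's centre.
- **Contact:** the force reading peaked at 7.6 N on set-down. The gripper is open 0.2 m above, touching nothing.
- **Other items:** in the last pictures the shallow basket still hangs, and the beaker, bottle and flask look unmoved. I judged this by eye and did not re-measure their positions.
- **Disagreement:** the side and top cameras put the tray's centre about 1 cm apart. I used the mean, which is well inside the 50 mm allowed.

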